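Load a chamber slide behind the imager's spring gate

ROBOT

A 6-joint arm with a two-finger parallel gripper is mounted at the origin on the work surface. World frame = base frame: x ahead of the robot, y to its left, z up, the work surface at z = 0. Lengths are in m, angles in rad, forces in N, time in s.
With the tool pointing down it reaches from about 0.35 to 0.975 m from the base axis. Payload 4.9 kg.
Tool frame: the origin (TCP) lies midway between the tips of the shut fingers; the grasp point (between the pads) lies 19 mm behind it; z points along the fingers, y is the line along which they close (so a half turn about z gives the same grasp; the last joint's range is limited). The gripper opens to 85 mm and grips with 20 to 120 N. Pads are 22 mm wide; open, the fingers measure 114 mm over their backs; the gripper's body (76 mm by 85 mm) begins 54 mm behind the grasp point. The pads swing forward as they close: fully open they stand 13 mm farther back than shut.
Start: joints at [-1.286, 0.053, 1.613, -0, 1.476, -0.119], TCP at [0.246, -0.575, 0.231] pointing down, gripper open.
Joint ranges: [-3.01, 3.01], [-1.01, 2.22], [0.06, 2.58], [-1.02, 4.17], [0.09, 2.62], [-3.14, 3.14]. Speed limits (rad/s): [2.57, 2.57, 3.14, 3.14, 3.14, 3.14].

INTERFACE

Orientations are given as a unit quaternion [w, x, y, z].
In Python, from plant import state, grab_frame, job_done, cut_out, place_of gives the robot as it stands.
- The arm moves only by the tool jog_arm, never from a script. Its argument "motion" is text: rows parted by semicolons, each of 7 numbers parted by spaces: the opening in per cent of the stroke, from 0 (shut) to 100 (fully open), then the shift along the tool's x, y, z as a fraction of full scale, then the turn, a rotation vector about the tool's x, y, z as a fraction of full scale. A call has exactly 5 rows; each row is the pose to reach, as a shift and turn from the pose commanded when the call began, along the tool's axes at that moment; what a row does not reach only later rows make up. Full scale, the value 1, is 50 cm for a shift and 1.5 rad for a turn. A row lasts 1/8 s, in which the tool goes at most 62.5 mm and 10.7 degrees, less where a joint would pass 70% of its speed; a pose out of reach is approached as far as the arm can. A call with a number of a shift or a turn outside -1 to 1 is refused whole. A call with a gripper value outside its range is refused whole. The fingers move at their own pace and stop on an object; the grip force is fixed at half the most. Time passes only in rows, so rows that repeat a pose let the fingers close, or fill a call up. It gives the time, the measured TCP pose, the force, the opening and the grip force at its end, in the units of the state.
- state(): the state, without advancing time (a new reading comes with each control period).
- grab_frame(name): name is "side" or "top"; returns a dict with "color" (400x640x3 uint8, red, green, blue), "range_z" (400x640 float32, m along the optical axis (not along the pixel's ray), 0 where there is no reading), "intrinsics" (3x3 intrinsics, pixels), "world_from_camera" (4x4, takes a point from camera to world coordinates). Camera axes: x right, y up, looking along -z (the intrinsics and any distortion apply to the point x, -y, -z); pixel columns grow to the right and rows downward; lengths in m; the calibration is good to about 2 mm. A picture is of the moment at which its call begins.
- job_done(): hands the job in; it is judged then, once.
Trained networks look in the newest picture that a camera, given by its name, has taken for a name from the list of things; names that differ only in an ending like _2 or _b are one class to them, and where a whole thing is asked for, a point or a joint stands for the part that bears it (a point fixed in the world has none). Each returns a list of dicts, best first, with "p" (0 to 1); they miss things now and then, are a little off and sometimes report something else, mostly with a low value. They report only what shows in the picture. A call takes as long as a camera call. They do not tell look-alikes from the thing itself.
- cut_out(camera, thing): "pixels" (400x640 bool, what is visible of it).
- place_of(camera, thing): "at" ([x, y, z] in m, in world coordinates, good to about 4 mm: a listed point, or the origin of a listed thing).
The state is a dict: "time": time; "joint_pos": joint angles; "joint_vel": joint speeds; "joint_efforts": joint torques, N m; "tool_pos": TCP position; "tool_rot": TCP orientation; "contact_force": force on the tool from outside, world axes, zero at the start; "ft_torque": the same for the moment, N m; "gripper_width": opening from 0.0 (shut) to 1.0 (fully open); "grasp_force": force on a finger pad.
Only numpy, scipy, OpenCV 4.12 (cv2) and the standard library are available. Lean on these libraries where they do the work, as an engineer would, in place of code of your own. Each camera call takes 0.05 s, during which the arm holds its last target. There are 200 camera calls.

TASK

On the steel tray, the amber bottle stands too close to the blue-lidded chamber slide for it to be picked up: lift the bottle aside, then load the blue-lidded slide into the white imager's slide holder by pushing the orange spring gate back with the slide's end, lowering the slide flat into the bay and letting the gate press its other end fully home under the fixed metal lip. Finish with the bottle standing upright back on the blue spot in the tray's middle. Keep the slide lid up and roughly level throughout, do not tip the bottle over, and leave everything else where it is.

Things in the scene. Friction and masses are not known exactly. Their poses are not given: they have to be found in the camera images.
- blue_slide: Chamber slide to load, blue lid. Glass base 25 (x) x 76 (y) x 4 mm; centred on it the well block with lid, 26 (x) x 54 (y), 4 to 17 mm high, so the bare base sticks out 11 mm at both y ends. Origin: centre of the underside, z up. About 30 g. Either end may go to the gate. Grip it across the 26 mm width; the bottle stands about 5 mm beside it
- orange_slide: The same kind of slide with an orange lid, in the other place on the tray; leave it there. Same size and origin
- bottle: Amber bottle, 100 mm tall, about 150 g (may vary): body 50 mm diameter up to 62 mm, narrowing to a neck; black cap 28 mm diameter from 77 to 101 mm, which is the place to grip it. Origin: centre of the underside, z up. Starts on the tray's blue spot
- tray: Steel tray, fixed, 150 (x) x 170 (y) mm, floor 4 mm and rim 8 mm above the table. Origin: centre of the underside. The slides lie 43 mm either side of its middle along x, lengths nearly along y; either may be on either side. Tray and imager may change sides of the table
- spot (a point): Centre of the blue spot (60 mm diameter) in the middle of the tray, on its floor; axes as the tray's
- imager: White imager, fixed, 240 (x) x 200 (y) mm, deck 80 mm above the table, black stage 110 x 150 mm on it with its surface 85 mm above the table. Origin: centre of the underside. A lamp column 26 x 30 mm, centred at (98, 78) mm, rises to 200 mm above the table. The slide holder is on the stage
- bay (a point): Where the centre of a seated slide's underside lies, on the bay floor 85 mm above the table; axes as the imager's, slide length along y. Four guides 3.5 mm high, inner faces at x = +-14.5 mm, only at y -37 to -25 and 24 to 36 mm, leave the middle free for fingers. The gate is at the +y end: its face at y = +30 mm when the bay is empty
- lip (a point): Middle of the edge of the metal lip at the bay's -y end, on its underside: 34 mm from the bay point along -y, 6 mm above the floor. The lip's top is 9 mm above the floor; under it the fixed stop's face is 4 mm further, at y = -38 mm. So a slide must hold the gate back more than 12 mm to get down past the lip, then goes home towards -y
- gate (a joint): Spring gate: 0 closed, grows to 0.022 m as its face is pushed to bay +y. Spring about 2.4 N at 0, plus 0.2 N per mm. Reads 0.008 with a slide seated. It springs back when let go
- gate_face (a point): Middle of the orange gate's upright face (24 mm wide, from 2 to 30 mm above the bay floor), 12 mm above the floor; moves with the gate
- vial: Bystander: glass vial with green cap, 22 mm diameter, 40 mm tall, standing in the tray; origin under its centre
- lens_cap: Bystander: black disc 34 mm diameter, 10 mm high, on the imager's deck; origin under its centre
- dishes: Bystander: two stacked culture dishes, 57 mm diameter, 28 mm high; origin under the centre
- tip_box: Bystander: grey and green box 85 (x) x 120 (y) x 60 mm; origin under its centre
- beaker: Bystander: open beaker 68 mm diameter, 85 mm tall; origin under its centre
- jar: Bystander: small jar, 44 mm diameter, 60 mm tall, red lid; origin under its centre
Mind the look-alikes: they are no part of the job. Leave any red look-alike of the bottle alone. Leave any yellow look-alike of the blue_slide alone.

How it is judged:
On the way, in this order (a step that is already met when the one before it is completed fails the run):
1. the bottle is moved off the blue spot, at least 45 mm from its centre (horizontal distance between bottle and spot above 0.045 m), for 0.2 s.
2. the blue slide's end holds the spring gate back: gate at least 10 mm open, pressed by the slide, the slide over the bay (value of joint gate above 0.01 m and contact force between blue_slide and gate above 0.5 N and horizontal distance between blue_slide and bay below 0.03 m), for 0.1 s.
3. the blue slide lies home in the bay, under the lip and pressed by the gate (x of blue_slide in the frame of bay between -0.004 and 0.004 m and y of blue_slide in the frame of bay between -0.0035 and 0.0035 m and z of blue_slide in the frame of bay between -0.003 and 0.003 m and angle between blue_slide's own z axis and vertical below 0.06 rad and angle between the y axis of blue_slide and the y axis of bay, either way round below 0.12 rad and value of joint gate between 0.004 and 0.0115 m), for 0.2 s.
At the end, for the whole second after the job is handed in: The blue slide lies flat in the bay (within 4 mm across, 3.5 mm along and 3 mm in height of the bay point, in line within 0.12 rad), its end under the lip and the gate pressing on it (gate 4 to 11.5 mm); the bottle stands upright on the tray within 15 mm of the spot's centre; both at rest (all of step 3 and contact force between blue_slide and gate above 0.5 N and linear speed of each of blue_slide, bottle below 0.02 m/s and horizontal distance between bottle and spot below 0.015 m and z of bottle in the frame of spot below 0.004 m and angle between bottle's own z axis and vertical below 0.08 rad); the robot touches nothing.
It fails at once if the blue slide is tilted more than 0.4 rad (about 23 degrees) (angle between blue_slide's own z axis and vertical above 0.4 rad).
It fails at once if the bottle is tipped over (more than 0.7 rad) (angle between bottle's own z axis and vertical above 0.7 rad).
It fails at once if the orange slide is moved more than 15 mm (distance of orange_slide from where it was at the start of the episode above 0.015 m).
It fails at once if a bystander (vial, lens cap, dishes, tip box, beaker, jar) is moved more than 25 mm (distance of any of vial, lens_cap, dishes, tip_box, beaker, jar from where it was at the start of the episode above 0.025 m).
It also fails if it takes over 72 s, if anything falls off the work surface, if the arm or the gripper's body presses on something with over 40 N, if the wrist force passes 120 N, or if a joint passes its speed limit or range.

## Working session

There is one attempt and no reset: what is moved stays moved. The work goes in short steps, Python scripts to look and compute and a tool call to move; the robot and the scene stay as the last step left them, time stands still between calls to the robot, and variables do not carry over. Pictures are saved under pics/ and viewed, at most 10 in all, crops included, and the job is handed in when it is done.

Besides the shell and the picture viewer there is one more tool, called after "Call:" in YAML: its name, and indented under it one key for each argument. jog_arm: Moves the arm, as the interface text tells. Shift numbers are shares of 50 cm and turn numbers shares of 1.5 rad, none past 1 either way. Its arguments: {"type":"object","properties":{"motion":{"type":"string"}},"required":["motion"]}

```bash
mkdir -p pics
cat > h.py <<'E'
import numpy as np, cv2
from plant import *
def save(f,n,crop=None,s=1):
    c=f["color"][:,:,::-1]
    if crop: c=c[crop[1]:crop[3],crop[0]:crop[2]]
    cv2.imwrite("pics/"+n,cv2.resize(c,None,fx=s,fy=s,interpolation=cv2.INTER_CUBIC))
def cloud(f):
    z=f["range_z"];K=f["intrinsics"];v,u=np.mgrid[:400,:640]
    p=np.stack([(u-K[0,2])/K[0,0]*z,-(v-K[1,2])/K[1,1]*z,-z,np.ones_like(z)],-1)
    return (p@f["world_from_camera"].T)[...,:3]
def proj(f,P):
    q=np.linalg.inv(f["world_from_camera"])@np.r_[P,1];K=f["intrinsics"]
    return np.array([K[0,0]*q[0]/-q[2]+K[0,2],K[1,1]*-q[1]/-q[2]+K[1,2]])
E
python3 - <<'E'
from h import *
for n in ("top","side"):
    f=grab_frame(n);save(f,n+"1.png",s=1.25)
    print(n,f["world_from_camera"].round(3).tolist(),f["intrinsics"].round(1).tolist())
    for t in ("blue_slide","orange_slide","bottle","spot","bay","lip","gate_face","tray","imager","vial","lens_cap"):
        for r in place_of(n,t)[:3]: print(t,round(r["p"],2),np.round(r["at"],3),proj(f,r["at"]).round())
s=state();print(s)
E
```

```text
top [[-0.021, 0.989, -0.149, 0.305], [-1.0, -0.02, 0.006, 0.013], [0.003, 0.149, 0.989, 1.554], [0.0, 0.0, 0.0, 1.0]] [[500.2, 0.0, 323.0], [0.0, 500.2, 201.3], [0.0, 0.0, 1.0]]
blue_slide 0.67 [ 0.355 -0.257  0.002] [408. 258.]
blue_slide 0.62 [ 0.464 -0.253  0.003] [405. 223.]
orange_slide 0.55 [ 0.554 -0.259  0.002] [406. 195.]
bottle 0.81 [ 0.508 -0.259  0.002] [407. 209.]
bottle 0.55 [ 0.639 -0.21   0.005] [389. 168.]
spot 0.78 [ 0.508 -0.256 -0.   ] [406. 209.]
spot 0.66 [ 0.554 -0.259  0.003] [406. 195.]
spot 0.46 [0.496 0.255 0.098] [237. 212.]
bay 0.9 [0.487 0.222 0.084] [249. 216.]
lip 0.9 [0.482 0.19  0.09 ] [260. 217.]
gate_face 0.44 [0.495 0.259 0.097] [236. 213.]
tray 0.78 [ 0.512 -0.259  0.002] [407. 208.]
imager 0.82 [0.507 0.225 0.001] [252. 213.]
vial 0.73 [ 0.692 -0.018  0.001] [328. 153.]
vial 0.56 [ 0.522 -0.195  0.002] [386. 205.]
vial 0.54 [ 0.514 -0.255  0.002] [405. 207.]
lens_cap 0.69 [0.425 0.318 0.082] [217. 237.]
side [[0.938, 0.238, -0.251, 0.194], [-0.345, 0.688, -0.639, -0.889], [0.02, 0.686, 0.728, 1.113], [0.0, 0.0, 0.0, 1.0]] [[460.5, 0.0, 316.0], [
[... 858 characters left out ...]
033e+00,  5.27018673e-02,  1.61290865e+00, -1.47040521e-05,
        1.47600656e+00, -1.18993640e-01]), 'joint_vel': array([ 8.80411496e-04,  4.21231219e-05, -1.81595339e-04,  2.03716082e-04,
       -6.17618840e-04, -2.69122434e-04]), 'joint_efforts': array([ 2.42838387e-04, -3.93685341e+01, -3.70460987e+01, -4.10102791e-05,
        6.07392431e-04, -8.12923062e-07]), 'tool_pos': array([ 0.24557099, -0.57470764,  0.23129724]), 'tool_rot': array([-1.15646386e-05,  9.79686231e-01,  2.00536501e-01, -8.30528260e-06]), 'contact_force': array([ 0.2688549 ,  0.23241178, -0.37413745]), 'ft_torque': array([ 0.03735914, -0.00850197,  0.01397184]), 'grasp_force': 0.0, 'gripper_width': 0.9970986152523144}
```

View images.

View pics/top1.png

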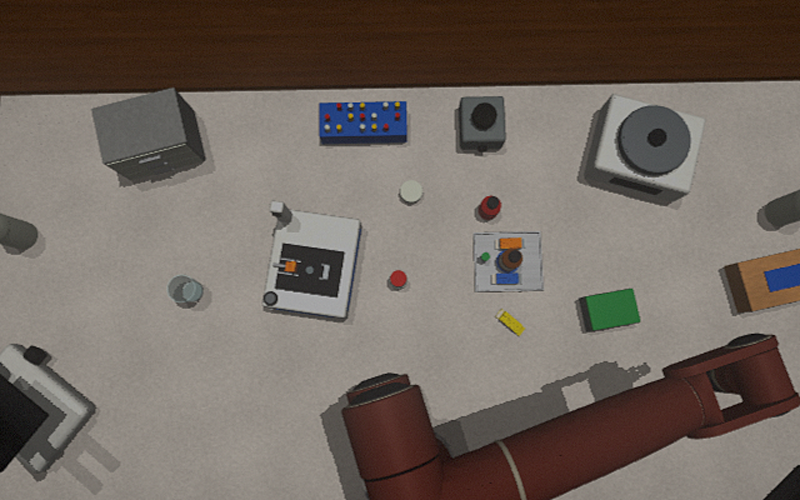

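View pics/side1.png

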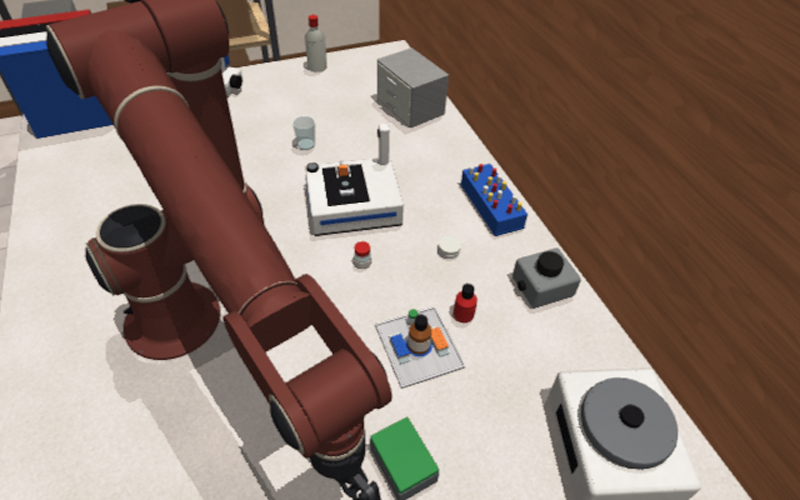

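The top image shows the candidates. Blue-lidded slide is at about (406,223) px and the yellow look-alike at (408,258). The amber bottle on the blue spot is at (408,208), and the red look-alike is off the tray at (391,166). Blue slide and amber bottle on the tray fit the description. Now I'll measure them and take one enlarged crop.

```bash
cat > m.py <<'E'
from h import *
def rect(P):
    c,s,a=cv2.minAreaRect(P[:,:2].astype(np.float32)*1000); return np.round(c,1),np.round(s,1),round(a,1)
if __name__=="__main__":
  for n in ("top","side"):
    f=grab_frame(n);P=cloud(f);C=f["color"].astype(int);hsv=cv2.cvtColor(f["color"],cv2.COLOR_RGB2HSV)
    x,y,z=P[...,0],P[...,1],P[...,2]
    def near(cx,cy,r): return (np.hypot(x-cx,y-cy)<r)
    def rep(l,m): 
        Q=P[m]; print(n,l,len(Q),Q.mean(0).round(4),"z",np.percentile(Q[:,2],[5,50,95]).round(4),*rect(Q))
    for r in cut_out(n,"blue_slide")[:2]: rep("bluemask",r["pixels"]&(z>.012)&(f["range_z"]>0))
    rep("blue",near(.464,-.255,.05)&(hsv[...,0]>100)&(hsv[...,0]<125)&(hsv[...,1]>120)&(z>.013))
    rep("orange",near(.554,-.26,.05)&(z>.013)&(z<.03)&(x>.535))
    rep("cap",near(.508,-.257,.03)&(z>.095))
    rep("vial",near(.522,-.197,.02)&(z>.03))
    rep("deck",near(.508,.223,.19)&(z>.074)&(z<.083))
    rep("stage",near(.508,.223,.12)&(C.sum(-1)<110)&(z>.08)&(z<.095))
    rep("tray",near(.51,-.257,.13)&(z>.003)&(z<.012))
    rep("gate",near(.495,.258,.04)&(hsv[...,0]<20)&(hsv[...,1]>150)&(z>.09))
    rep("lip",near(.482,.19,.03)&(C.min(-1)>90)&(z>.083))
    if n=="top":
        a=f["color"][180:245,370:430];b=f["color"][170:260,200:300]
        o=np.zeros((600,800,3),np.uint8);o[:390,:360]=cv2.resize(a,(360,390),interpolation=2);o[:396,360:]=cv2.resize(b,(440,396),interpolation=2)
        cv2.imwrite("pics/crop1.png",o[:396,:,::-1])
E
python3 m.py
```

```text
top bluemask 142 [ 0.4637 -0.249   0.0197] z [0.0135 0.0197 0.0257] [ 463.8 -246.8] [68.5 23.2] 88.5
top bluemask 139 [ 0.3562 -0.2535  0.0169] z [0.0125 0.0169 0.0215] [ 356.4 -253.6] [53.8 26.7] 48.4
top blue 135 [ 0.4638 -0.2498  0.0202] z [0.015  0.02   0.0261] [ 463.9 -249.4] [53. 23.] 88.9
top orange 153 [ 0.5524 -0.2617  0.0204] z [0.0138 0.0207 0.0264] [ 559.2 -263.1] [68. 40.] 88.7
top cap 73 [ 0.5076 -0.2553  0.104 ] z [0.0992 0.1044 0.1077] [ 508.  -255.8] [25.6 25.4] 51.4
top vial 42 [ 0.5163 -0.194   0.0423] z [0.0364 0.0424 0.0476] [ 516.  -193.8] [19.  20.4] 60.5
top deck 3317 [0.5076 0.2194 0.079 ] z [0.075  0.0792 0.0826] [506.3 225.3] [199.4 239.3] 80.5
top stage 116 [0.4894 0.2282 0.0853] z [0.0807 0.0848 0.0918] [475.9 230.2] [149.7 130. ] 80.4
top tray 1458 [ 0.5065 -0.2586  0.006 ] z [0.0032 0.0056 0.0101] [ 511.1 -254.3] [252.7 255.9] 89.5
top gate 61 [0.4941 0.2688 0.1061] z [0.0912 0.1103 0.1182] [494.3 271.6] [28.  23.3] 76.7
top lip 57 [0.4809 0.1901 0.0915] z [0.0846 0.0923 0.0959] [480.8 192.6] [18.9 36. ] 78.6
side bluemask 190 [ 0.4641 -0.2508  0.0226] 
[... 222 characters left out ...]
 [ 560.  -263.1] [73.8 43.5] 87.9
side cap 99 [ 0.5076 -0.2568  0.1057] z [0.0971 0.1071 0.1101] [ 508.6 -255.7] [26.7 27.1] 11.8
side vial 57 [ 0.5151 -0.1947  0.044 ] z [0.0313 0.0459 0.0497] [ 516.3 -193.4] [22.1 19.9] 68.4
side deck 912 [0.5099 0.1976 0.0807] z [0.0768 0.0812 0.0828] [506.6 225.8] [207.5 240.5] 80.6
side stage 719 [0.4821 0.22   0.0885] z [0.0848 0.0885 0.0921] [472.1 229.3] [150.5 127.9] 80.3
side tray 2804 [ 0.512  -0.2655  0.0063] z [0.0033 0.0058 0.0106] [ 521.2 -254.3] [231.6 258.3] 9.3
side gate 57 [0.49   0.2632 0.1071] z [0.0919 0.1074 0.1201] [492.3 270. ] [31.9 21.7] 79.2
side lip 45 [0.4783 0.1914 0.0949] z [0.0886 0.0955 0.099 ] [478.7 194.7] [21.8 33.2] 76.8
```

View pics/crop1.png

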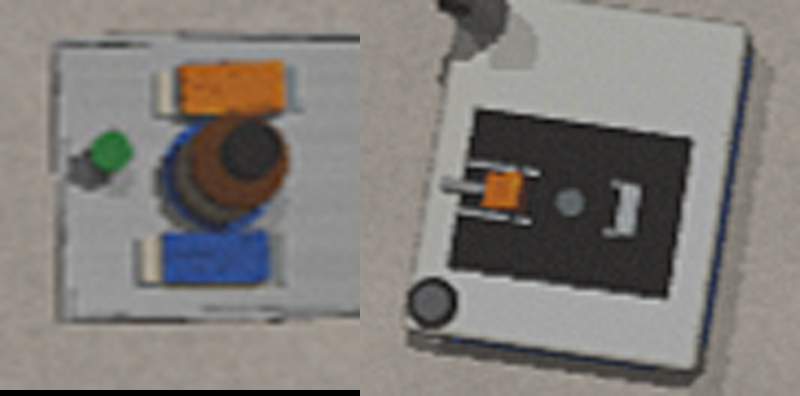

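The crop confirms both targets: the blue slide lies left of the amber bottle on the tray, and the imager bay is turned about -9.5° with the gate towards +y. Moving above the bottle now.

Call:
jog_arm:
  motion: "100 0.5 -0.26 0.05 0 0 -0.5; 100 0.5 -0.26 0.05 0 0 -0.5; 100 0.5 -0.26 0.05 0 0 -0.5; 100 0.5 -0.26 0.05 0 0 -0.5; 100 0.5 -0.26 0.05 0 0 -0.5"

```text
time: 2.02
tool_pos: [0.4258, -0.3545, 0.2061]
tool_rot: [-0.0, 0.837, 0.547, 0.0]
contact_force: [-0.1, -1.0, 0.4]
gripper_width: 1.005
grasp_force: 0.0
```

Call:
jog_arm:
  motion: "100 0.252 0.071 0.1 0 0 -0.263; 100 0.252 0.071 0.1 0 0 -0.263; 100 0.252 0.071 0.1 0 0 -0.263; 100 0.252 0.071 0.1 0 0 -0.263; 100 0.252 0.071 0.1 0 0 -0.263"

```text
time: 2.65
tool_pos: [0.5077, -0.2575, 0.1573]
tool_rot: [0.001, 0.716, 0.698, -0.0]
contact_force: [-0.1, 1.2, 0.5]
gripper_width: 0.998
grasp_force: 0.0
```

Call:
jog_arm:
  motion: "100 0.003 0 0.156 0 0 0; 100 0.003 0 0.156 0 0 0; 100 0.003 0 0.156 0 0 0; 0 0.003 0 0.156 0 0 0; 0 0.003 0 0.156 0 0 0"

```text
time: 3.28
tool_pos: [0.5091, -0.2556, 0.0807]
tool_rot: [0.002, 0.715, 0.699, 0.0]
contact_force: [0.4, 0.7, -0.5]
gripper_width: 0.603
grasp_force: 0.0
```

Call:
jog_arm:
  motion: "0 0 0 0 0 0 0; 0 0 0 0 0 0 0; 0 0 0 0 0 0 0; 0 0 0 0 0 0 0; 0 0 0 0 0 0 0"

```text
time: 3.9
tool_pos: [0.5089, -0.2552, 0.0797]
tool_rot: [0.001, 0.715, 0.699, 0.0]
contact_force: [0.5, 0.4, 5.5]
gripper_width: 0.304
grasp_force: 59.3
```

Call:
jog_arm:
  motion: "0 0 0 -0.05 0 0 0; 0 0 0 -0.12 0 0 0; 0 -0.1 0 -0.12 0 0 0; 0 -0.2 0 -0.12 0 0 0; 0 -0.31 0 -0.12 0 0 0"

```text
time: 4.53
tool_pos: [0.5038, -0.4101, 0.1371]
tool_rot: [-0.001, 0.715, 0.699, 0.0]
contact_force: [1.4, -0.2, -2.6]
gripper_width: 0.308
grasp_force: 59.5
```

Call:
jog_arm:
  motion: "0 0 0 0 0 0 0; 0 0 0 0.06 0 0 0; 0 0 0 0.11 0 0 0; 0 0 0 0.126 0 0 0; 0 0 0 0.126 0 0 0"

```text
time: 5.15
tool_pos: [0.5044, -0.4087, 0.0758]
tool_rot: [-0.001, 0.715, 0.699, -0.0]
contact_force: [-1.1, 1.4, 2.1]
gripper_width: 0.306
grasp_force: 60.0
```

Call:
jog_arm:
  motion: "100 0 0 0 0 0 0; 100 0 0 0 0 0 0; 100 0 0 0 0 0 0; 100 0 0 0 0 0 0; 100 0 0 -0.06 0 0 0"

```text
time: 5.78
tool_pos: [0.5027, -0.4079, 0.1021]
tool_rot: [-0.003, 0.715, 0.699, 0.0]
contact_force: [1.0, 0.5, 0.1]
gripper_width: 0.996
grasp_force: 0.0
```

Call:
jog_arm:
  motion: "100 0 0 -0.1 0 0 0; 100 0.05 -0.08 -0.1 0 0 0; 100 0.15 -0.08 -0.1 0 0 0; 100 0.25 -0.08 -0.1 0 0 0; 100 0.316 -0.088 -0.1 0 0 0"

```text
time: 6.4
tool_pos: [0.4638, -0.2488, 0.1553]
tool_rot: [0.0, 0.715, 0.699, 0.0]
contact_force: [0.4, -0.3, -0.4]
gripper_width: 1.003
grasp_force: 0.0
```

```bash
cat > m2.py <<'E'
from m import *
print(state()["tool_pos"],state()["tool_rot"],state()["time"])
for n in ("top","side"):
    f=grab_frame(n);P=cloud(f);hsv=cv2.cvtColor(f["color"],cv2.COLOR_RGB2HSV);C=f["color"].astype(int)
    x,y,z=P[...,0],P[...,1],P[...,2]
    def rep(l,m):
        Q=P[m]
        if len(Q)>5: print(n,l,len(Q),Q.mean(0).round(4),*rect(Q))
    near=lambda cx,cy,r: np.hypot(x-cx,y-cy)<r
    rep("blue",near(.464,-.255,.05)&(hsv[...,0]>100)&(hsv[...,0]<125)&(hsv[...,1]>120)&(z>.012)&(z<.04))
    rep("cap",near(.505,-.409,.04)&(z>.09)&(z<.12))
    for t in ("bay","lip","gate_face","bottle"):
        for r in place_of(n,t)[:2]: print(n,t,round(r["p"],2),np.round(r["at"],4))
    save(f,n+"2.png",s=1.25)
    if n=="side":
        save(f,"crop2.png",crop=(220,110,340,190),s=6)
E
python3 m2.py
```

```text
[ 0.46379157 -0.24880707  0.15533033] [3.62787587e-05 7.14781623e-01 6.99347698e-01 1.64885538e-04] 6.4
top blue 63 [ 0.4621 -0.2555  0.02  ] [ 463.5 -254.9] [21.9 33.4] 0.4
top cap 7 [ 0.5004 -0.4193  0.0999] [ 499.7 -419.2] [ 4.8 12.8] 59.8
top bay 0.8 [0.4872 0.2257 0.0861]
top lip 0.76 [0.4826 0.1905 0.0875]
top gate_face 0.58 [0.4936 0.2557 0.0986]
top gate_face 0.58 [ 0.4633 -0.2517  0.0043]
top bottle 0.82 [ 0.6442 -0.2081  0.    ]
top bottle 0.28 [ 0.4652  0.0203 -0.003 ]
side blue 158 [ 0.4637 -0.2506  0.0231] [ 472.6 -247.4] [48.8 54. ] 9.6
side cap 116 [ 0.5031 -0.4098  0.1018] [ 504.1 -408.2] [27.8 27.9] 6.7
side bay 0.89 [0.4922 0.2281 0.0881]
side lip 0.6 [0.4854 0.1957 0.0932]
side gate_face 0.74 [ 0.5099 -0.2544  0.0059]
side bottle 0.75 [ 0.5068 -0.4099  0.0013]
```

View pics/side2.png

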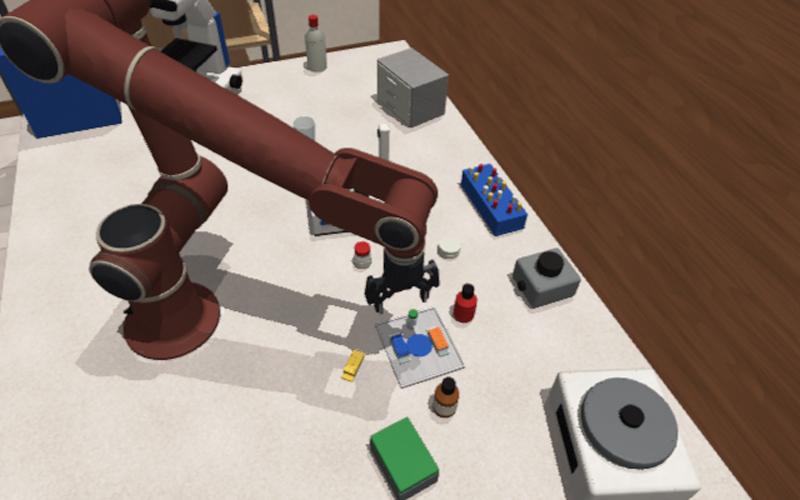

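View pics/crop2.png

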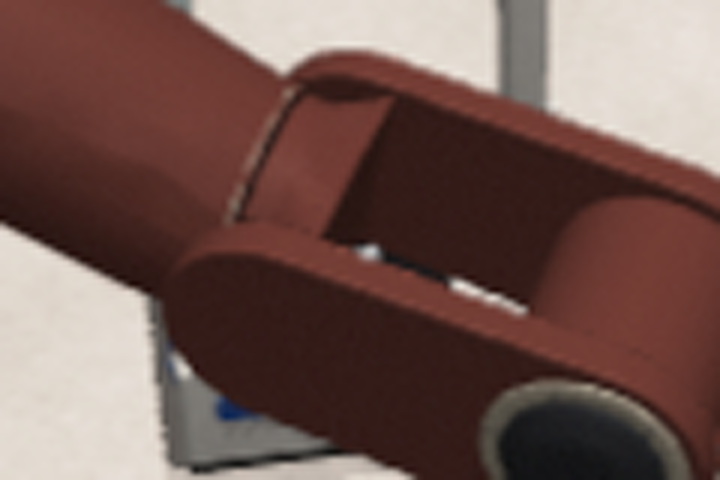

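The side view shows the bottle standing upright at (445,398) px, clear of the tray. The blue slide at (400,345) is free and unmoved. Now gripping the slide.

Call:
jog_arm:
  motion: "65 0 0 0.1 0 0 0; 65 0 0 0.2 0 0 0; 65 0 0 0.27 0 0 0; 65 0 0 0.292 0 0 0; 65 0 0 0.292 0 0 0"

```text
time: 7.52
tool_pos: [0.464, -0.2509, 0.0092]
tool_rot: [-0.0, 0.715, 0.699, -0.0]
contact_force: [-0.6, 0.9, -0.1]
gripper_width: 0.648
grasp_force: 0.0
```

Call:
jog_arm:
  motion: "0 0 0 0 0 0 0; 0 0 0 0 0 0 0; 0 0 0 0 0 0 0; 0 0 0 0 0 0 0; 0 0 0 0 0 0 0"

```text
time: 8.15
tool_pos: [0.4656, -0.2518, 0.0116]
tool_rot: [0.002, 0.715, 0.699, 0.0]
contact_force: [-0.2, 0.8, 7.1]
gripper_width: 0.283
grasp_force: 60.6
```

Call:
jog_arm:
  motion: "0 0 0 -0.03 0 0 0; 0 0 0 -0.12 0 0 0; 0 0 0 -0.24 0 0 0; 0 0 0 -0.36 0 0 0; 0 0 0 -0.36 0 0 0"

```text
time: 8.78
tool_pos: [0.467, -0.2527, 0.1974]
tool_rot: [0.007, 0.715, 0.699, 0.001]
contact_force: [0.8, 0.4, -0.3]
gripper_width: 0.284
grasp_force: 59.8
```

```bash
cat > m3.py <<'E'
from m import *
s=state();T=s["tool_pos"];q=s["tool_rot"];print(T,q.round(4),s["contact_force"].round(1),s["gripper_width"],s["time"])
for n in ("top","side"):
    f=grab_frame(n);P=cloud(f);hsv=cv2.cvtColor(f["color"],cv2.COLOR_RGB2HSV)
    m=(np.linalg.norm(P-T,axis=-1)<.06)&(hsv[...,0]>100)&(hsv[...,0]<125)&(hsv[...,1]>110)
    Q=P[m]
    if len(Q)>8: print(n,len(Q),(Q.mean(0)-T).round(4),*rect(Q),"z-T",np.percentile(Q[:,2]-T[2],[5,50,95]).round(4))
    for r in place_of(n,"blue_slide")[:2]: print(n,round(r["p"],2),np.round(np.array(r["at"])-T,4))
    p=proj(f,T).astype(int);a=f["color"][max(p[1]-40,0):p[1]+40,max(p[0]-50,0):p[0]+50]
    cv2.imwrite(f"pics/hold_{n}.png",cv2.resize(a,None,fx=6,fy=6,interpolation=2)[:,:,::-1])
E
python3 m3.py
```

```text
[ 0.4669843  -0.2527427   0.19743054] [0.0067 0.715  0.6991 0.0011] [ 0.8  0.4 -0.3] 0.28370363474836713 8.775
top 20 [-0.0062  0.0176  0.0096] [ 460.1 -234.4] [11.9 14.9] 39.0 z-T [0.0073 0.0089 0.0134]
top 0.56 [-0.004  -0.0004 -0.009 ]
side 143 [-0.0033 -0.0012  0.0064] [ 463.1 -249.8] [53.  26.1] 81.1 z-T [0.0021 0.0052 0.0093]
side 0.64 [-0.0027  0.0036 -0.0159]
side 0.59 [-0.1106 -0.0019 -0.1965]
```

View pics/hold_side.png

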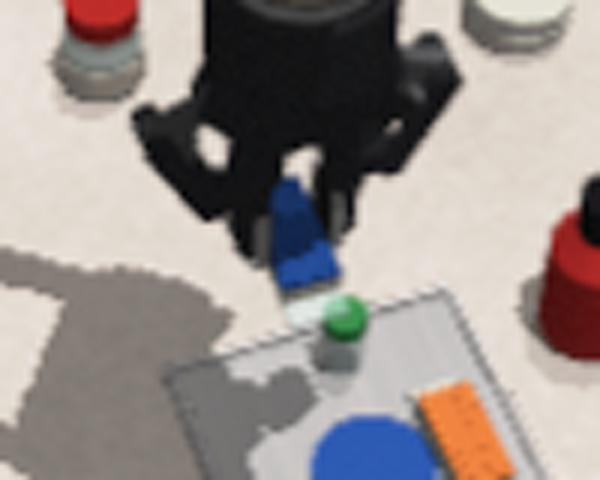

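Call:
jog_arm:
  motion: "0 0 0 0 0 0 0; 0 0 0 0 0 0 0; 0 0 0 0 0 0 0; 0 0 0 0 0 0 0; 0 0 0 0 0 0 0"

```text
time: 9.6
tool_pos: [0.464, -0.2506, 0.1893]
tool_rot: [0.0, 0.715, 0.699, 0.0]
contact_force: [-0.3, -0.1, -0.3]
gripper_width: 0.282
grasp_force: 59.8
```

```bash
cat >> m3.py <<'E'
    if len(Q)>8:
        A=np.c_[Q[:,:2]-Q[:,:2].mean(0),np.ones(len(Q))];print("slopes",np.linalg.lstsq(A,Q[:,2],rcond=None)[0].round(3))
E
python3 m3.py
```

```text
[ 0.46400895 -0.25063947  0.18931392] [0.     0.715  0.6991 0.    ] [-0.3 -0.1 -0.3] 0.2822163340370221 9.6
top 20 [-0.0053  0.0175  0.0098] [ 459.1 -232. ] [14.6 13.9] 20.2 z-T [0.0059 0.0088 0.0148]
top 0.5 [-0.0009 -0.0001 -0.0126]
top 0.32 [ 0.0563  0.0551 -0.1877]
slopes [0.043 0.143 0.199]
side 143 [-0.0009 -0.0038  0.0135] [ 462.6 -250.5] [51.1 24.7] 83.1 z-T [0.0088 0.0122 0.0191]
side 0.71 [-0.109  -0.0019 -0.1869]
side 0.57 [-0.0002  0.0039 -0.0064]
slopes [-0.392  0.069  0.203]
```

```bash
cat > m4.py <<'E'
from h import *
def ray(f,uv,z):
    K=f["intrinsics"];M=f["world_from_camera"];d=M[:3,:3]@np.array([(uv[0]-K[0,2])/K[0,0],-(uv[1]-K[1,2])/K[1,1],-1]);o=M[:3,3]
    return o+d*(z-o[2])/d[2]
ex=np.array([.9863,-.165]);ey=np.array([.165,.9863]);B=np.array([.487,.2265])
for n in ("top","side"):
    F=[grab_frame(n) for _ in range(4)];f=F[0];c=np.mean([g["color"] for g in F],0).astype(np.float32)
    S=20;big={}
    for z in (.0875,.094,.115):
        # rectified view 1px=0.25mm of bay plane at height z, bay x right, bay y up
        a=np.arange(-60,60,.25)/1000;U=np.array([[proj(f,np.r_[B+ex*x+ey*(-y),z]) for x in a] for y in a],np.float32)
        im=cv2.remap(c,U[...,0],U[...,1],cv2.INTER_CUBIC);big[z]=np.clip(im,0,255).astype(np.uint8)
    def cen(l,m,im):
        w=np.where(m);print(n,l,m.sum(),"x",a[w[1]].min().round(4),a[w[1]].max().round(4),"mean",a[w[1]].mean().round(4)," y",-a[w[0]].max().round(4),-a[w[0]].min().round(4))
    Y=-a[:,None]+0*a;X=a[None]+0*a[:,None]
    im=big[.094];cen("lip",(im.min(-1)>95)&(abs(X)<.03)&(Y<-.02)&(Y>-.055),im)
    im=big[.115];h=cv2.cvtColor(im,cv2.COLOR_RGB2HSV);cen("gate",(h[...,0]<22)&(h[...,1]>140)&(h[...,2]>150)&(abs(X)<.03)&(Y>.015),im)
    cv2.imwrite(f"pics/rect_{n}.png",np.hstack([big[.094],big[.115]])[:,:960,::-1] if n=="top" else big[.094][:,:,::-1])
a=cv2.imread("pics/rect_top.png")[:,:480];b=cv2.imread("pics/rect_side.png")
o=np.hstack([a,b]);o[240,:]=(0,255,0);o[:,240]=(0,255,0);o[:,720]=(0,255,0)
cv2.imwrite("pics/rect.png",cv2.resize(o,(800,400)))
E
python3 m4.py
```

```text
top lip 7993 x -0.019 0.0182 mean -0.0  y -0.046 -0.0255
top gate 7002 x -0.0125 0.012 mean -0.0009  y 0.0312 0.0528Traceback (most recent call last):
  File "m4.py", line 16, in <module>
    im=big[.094];cen("lip",(im.min(-1)>95)&(abs(X)<.03)&(Y<-.02)&(Y>-.055),im)
                 ~~~^^^^^^^^^^^^^^^^^^^^^^^^^^^^^^^^^^^^^^^^^^^^^^^^^^^^^^^^^^
  File "m4.py", line 14, in cen
    w=np.where(m);print(n,l,m.sum(),"x",a[w[1]].min().round(4),a[w[1]].max().round(4),"mean",a[w[1]].mean().round(4)," y",-a[w[0]].max().round(4),-a[w[0]].min().round(4))
                                        ~~~~~~~~~~~^^
    return umr_minimum(a, axis, None, out, keepdims, initial, where)
ValueError: zero-size array to reduction operation minimum which has no identity
```

Call:
jog_arm:
  motion: "0 0.08 0.005 0 0 0 0; 0 0.2 0.01 0 0 0 0; 0 0.32 0.01 0 0 0 0; 0 0.44 0.01 0 0 0 0; 0 0.56 0.012 0 0 0 0"

```text
time: 10.82
tool_pos: [0.4761, 0.031, 0.1896]
tool_rot: [0.0, 0.715, 0.699, 0.0]
contact_force: [1.1, 0.7, 0.1]
gripper_width: 0.284
grasp_force: 59.8
```

Call:
jog_arm:
  motion: "0 0.12 0.002 0 0 0 0.03; 0 0.22 0.004 0 0 0 0.06; 0 0.3 0.005 0 0 0 0.095; 0 0.353 0.005 0 0 0 0.095; 0 0.353 0.005 0 0 0 0.095"

```text
time: 11.45
tool_pos: [0.4825, 0.2069, 0.1893]
tool_rot: [-0.0, 0.762, 0.648, -0.0]
contact_force: [-0.1, -0.4, 0.1]
gripper_width: 0.28
grasp_force: 59.8
```

Call:
jog_arm:
  motion: "0 0 0 0 0 0 0; 0 0 0 0 0 0 0; 0 0 0 0 0 0 0; 0 0 0 0 0 0 0; 0 0 0 0 0 0 0"

```text
time: 12.08
tool_pos: [0.4828, 0.2054, 0.1893]
tool_rot: [0.0, 0.763, 0.646, 0.0]
contact_force: [0.2, -0.4, 0.2]
gripper_width: 0.279
grasp_force: 59.8
```

```bash
python3 m3.py
```

```text
[0.48279381 0.20537267 0.1893471 ] [0.000e+00 7.631e-01 6.463e-01 1.000e-04] [ 0.2 -0.4  0.2] 0.2793541755316492 12.075
top 0.59 [-0.1272 -0.4626 -0.1872]
side 82 [-0.0028 -0.0024  0.0132] [480.5 204.6] [50.6 23.7] 72.8 z-T [0.0081 0.0131 0.0163]
side 0.53 [-0.1289 -0.4566 -0.1888]
side 0.46 [ 0.0006  0.002  -0.011 ]
slopes [-0.041  0.046  0.203]
```

Call:
jog_arm:
  motion: "0 0 0 0.08 0 0 0; 0 0 0 0.14 0 0 0; 0 0 0 0.166 0 0 0; 0 0 0 0.166 0 0 0; 0 0 0 0.166 0 0 0"

```text
time: 12.9
tool_pos: [0.4838, 0.2059, 0.1079]
tool_rot: [0.001, 0.763, 0.646, 0.001]
contact_force: [0.1, 0.3, -0.7]
gripper_width: 0.28
grasp_force: 59.8
```

Call:
jog_arm:
  motion: "0 0.02 0 0 0 0 0; 0 0.035 0 0 0 0 0; 0 0.047 0 0 0 0 0; 0 0.058 0 0 0 0 0; 0 0.058 0 0 0 0 0"

```text
time: 13.52
tool_pos: [0.4877, 0.234, 0.1064]
tool_rot: [0.001, 0.763, 0.647, -0.0]
contact_force: [-1.2, -4.9, 1.0]
gripper_width: 0.283
grasp_force: 60.0
```

```bash
python3 m3.py;python3 -c "
from h import *
for n in ('side','top'):
  f=grab_frame(n)
  for t in ('gate_face','blue_slide','bay'):
    for r in place_of(n,t)[:2]:
      d=np.array(r['at'])-[.4866,.2268,.085];print(n,t,round(r['p'],2),(d[:2]@np.array([[.9863,.165],[-.165,.9863]])).round(4),d[2].round(4))
"
```

```text
[0.48767334 0.23398795 0.10636733] [ 5.000e-04  7.628e-01  6.466e-01 -4.000e-04] [-1.2 -4.9  1. ] 0.2833467951528818 13.525
top 0.46 [-0.1329 -0.49   -0.1038]
side 85 [-0.002  -0.0015  0.012 ] [486.3 236. ] [53.  25.4] 82.3 z-T [0.0069 0.0124 0.017 ]
side 0.64 [-0.1298 -0.4884 -0.1049]
side 0.55 [ 0.0002  0.0025 -0.0079]
slopes [ 0.089 -0.029  0.118]
side gate_face 0.5 [0.0031 0.0446] 0.0119
side blue_slide 0.68 [-0.0492 -0.4962] -0.0852
side blue_slide 0.42 [-0.0001  0.0119] 0.0109
side bay 0.55 [-0.0024  0.0022] 0.0009
top blue_slide 0.49 [-0.0493 -0.4983] -0.0861
top bay 0.6 [ 0.0022 -0.0355] 0.0049
```

View pics/hold_side.png

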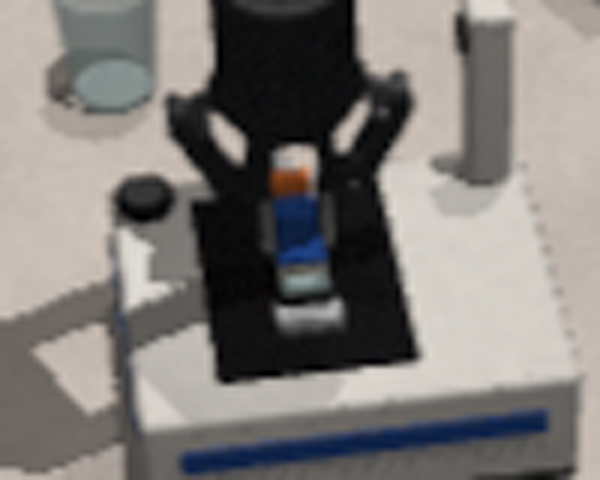

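The side crop shows the slide level in the fingers at (300,240), its end pressing the orange gate at (290,182), with its near end just short of the lip at (308,312). The measured force of about 5 N fits a gate opening of about 13 mm. I'll push 2 mm more and then lower.

Call:
jog_arm:
  motion: "0 0.005 0 0 0 0 0; 0 0.005 0 0.01 0 0 0; 0 0.005 0 0.018 0 0 0; 0 0.005 0 0.024 0 0 0; 0 0.005 0 0.024 0 0 0"

```text
time: 14.75
tool_pos: [0.4874, 0.2358, 0.0936]
tool_rot: [0.0, 0.763, 0.646, -0.001]
contact_force: [-1.3, -5.9, 0.3]
gripper_width: 0.279
grasp_force: 59.9
```

Call:
jog_arm:
  motion: "0 0 0 0 0 0 0; 0 0 0 0 0 0 0; 0 0 0 0.002 0 0 0; 0 0 0 0.004 0 0 0; 0 0 0 0.004 0 0 0"

```text
time: 15.38
tool_pos: [0.4875, 0.2359, 0.0927]
tool_rot: [0.0, 0.763, 0.646, -0.001]
contact_force: [-3.6, -5.6, 5.9]
gripper_width: 0.281
grasp_force: 60.4
```

Call:
jog_arm:
  motion: "0 -0.004 0 -0.001 0 0 0; 0 -0.008 0 -0.001 0 0 0; 0 -0.012 0 -0.001 0 0 0; 0 -0.016 0 -0.001 0 0 0; 0 -0.016 0 -0.001 0 0 0"

```text
time: 16.0
tool_pos: [0.4863, 0.2286, 0.0927]
tool_rot: [-0.0, 0.763, 0.646, -0.0]
contact_force: [-2.0, -4.3, 2.1]
gripper_width: 0.286
grasp_force: 60.0
```

```bash
cat > m5.py <<'E'
from h import *
s=state();d=s["tool_pos"]-[.4866,.2268,.085];R=np.array([[.9863,.165],[-.165,.9863]])
print("tcp bay",(d[:2]@R).round(4),d[2].round(4),"F",(s["contact_force"][:2]@R).round(1),s["contact_force"][2].round(1),s["time"])
for n in ('side','top'):
  f=grab_frame(n)
  for t in ('gate_face','blue_slide','bottle'):
    for r in place_of(n,t)[:2]:
      d=np.array(r['at'])-[.4866,.2268,.085];print(n,t,round(r['p'],2),np.round(r['at'],4),(d[:2]@R).round(4),d[2].round(4))
  p=proj(f,[.4866,.2268,.095]).astype(int)
  save(f,f"bay_{n}.png",crop=(p[0]-40,p[1]-35,p[0]+40,p[1]+35),s=8)
E
python3 m5.py
```

```text
tcp bay [-0.0005  0.0017] 0.0077 F [-1.2 -4.6] 2.1 16.0
side gate_face 0.71 [ 0.5061 -0.2554  0.0016] [ 0.0988 -0.4724] -0.0834
side gate_face 0.58 [0.4927 0.2656 0.0976] [-0.0004  0.0393] 0.0126
side blue_slide 0.6 [0.4885 0.2308 0.0831] [0.0012 0.0043] -0.0019
side blue_slide 0.58 [ 0.3527 -0.2546 -0.001 ] [-0.0526 -0.4969] -0.086
side bottle 0.89 [ 0.644  -0.2111 -0.0021] [ 0.2275 -0.4059] -0.0871
side bottle 0.59 [ 0.5044 -0.4089 -0.0008] [ 0.1224 -0.6241] -0.0858
top blue_slide 0.58 [ 0.4651  0.0236 -0.0005] [ 0.0123 -0.204 ] -0.0855
top blue_slide 0.57 [ 3.588e-01 -2.551e-01  3.000e-04] [-0.0465 -0.4964] -0.0847
top bottle 0.8 [ 0.5071 -0.4131 -0.0014] [ 0.1258 -0.6278] -0.0864
top bottle 0.78 [ 0.6411 -0.209   0.001 ] [ 0.2243 -0.4043] -0.084
```

Call:
jog_arm:
  motion: "0 -0.003 0 -0.001 0 0 0; 0 -0.005 0 -0.001 0 0 0; 40 -0.005 0 -0.001 0 0 0; 60 -0.005 0 -0.001 0 0 0; 60 -0.005 0 -0.001 0 0 0"

```text
time: 17.02
tool_pos: [0.4866, 0.2264, 0.0937]
tool_rot: [0.0, 0.763, 0.646, 0.0]
contact_force: [0.1, 0.7, -0.1]
gripper_width: 0.599
grasp_force: 0.0
```

Call:
jog_arm:
  motion: "60 0 0 0 0 0 0; 60 0 0 0 0 0 0; 60 0 0 -0.05 0 0 0; 60 0 0 -0.14 0 0 0; 60 0 0 -0.22 0 0 0"

```text
time: 17.65
tool_pos: [0.4862, 0.2263, 0.2046]
tool_rot: [0.0, 0.763, 0.646, 0.0]
contact_force: [0.8, 0.7, -0.1]
gripper_width: 0.6
grasp_force: 0.0
```

Call:
jog_arm:
  motion: "60 -0.1 0 0 0 0 0; 60 -0.22 0 0 0 0 0; 60 -0.34 0 0 0 0 0; 60 -0.46 0 0 0 0 0; 60 -0.58 0 0 0 0 0"

```text
time: 18.27
tool_pos: [0.438, -0.0615, 0.2035]
tool_rot: [0.0, 0.763, 0.647, 0.0]
contact_force: [1.1, -0.0, -0.4]
gripper_width: 0.598
grasp_force: 0.0
```

```bash
python3 m5.py; python3 -c "
import cv2,numpy as np
a=cv2.imread('pics/bay_side.png');b=cv2.imread('pics/bay_top.png');cv2.imwrite('pics/bay.png',cv2.resize(np.hstack([a,b]),(800,350)))"
```

```text
tcp bay [-0.0003 -0.2924] 0.1185 F [1.1 0.2] -0.4 18.275
side gate_face 0.67 [0.5068 0.2214 0.005 ] [ 0.0208 -0.002 ] -0.08
side blue_slide 0.55 [ 0.3586 -0.2526  0.0022] [-0.0471 -0.494 ] -0.0828
side bottle 0.7 [ 6.405e-01 -2.076e-01 -1.000e-04] [ 0.2235 -0.4031] -0.0851
side bottle 0.66 [ 0.5054 -0.4106  0.0036] [ 0.1237 -0.6256] -0.0814
top gate_face 0.55 [0.4963 0.2634 0.0993] [0.0035 0.0377] 0.0143
top gate_face 0.19 [0.4863 0.226  0.0839] [-0.0002 -0.0008] -0.0011
top blue_slide 0.71 [ 0.3554 -0.2584  0.0013] [-0.0493 -0.5002] -0.0837
top blue_slide 0.63 [0.4858 0.2299 0.0854] [-0.0013  0.0029] 0.0004
top bottle 0.73 [ 6.413e-01 -2.099e-01 -3.000e-04] [ 0.2246 -0.4052] -0.0853
top bottle 0.64 [ 5.077e-01 -4.094e-01 -2.000e-04] [ 0.1258 -0.624 ] -0.0852
```

View pics/bay.png

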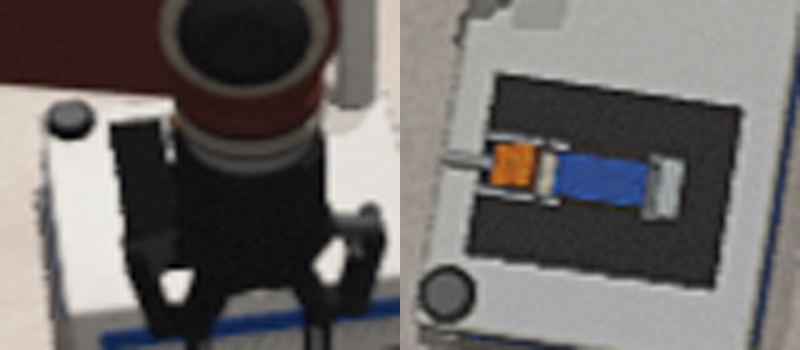

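The top crop shows the blue slide flat between the orange gate at (515,165) and the lip at (665,187), with its end under the lip. The gate reads about 8 mm. Now fetching the bottle.

Call:
jog_arm:
  motion: "100 -0.12 0.044 0 0 0 0; 100 -0.23 0.085 0 0 0 0; 100 -0.34 0.125 0 0 0 0; 100 -0.45 0.165 0 0 0 0; 100 -0.56 0.206 0 0 0 0"

```text
time: 19.3
tool_pos: [0.4955, -0.3534, 0.2031]
tool_rot: [-0.0, 0.762, 0.647, 0.0]
contact_force: [0.5, 1.2, 0.4]
gripper_width: 1.005
grasp_force: 0.0
```

Call:
jog_arm:
  motion: "100 -0.106 0.039 0 0 0 0; 100 -0.106 0.039 0.06 0 0 0; 100 -0.106 0.039 0.1 0 0 0; 100 -0.106 0.039 0.1 0 0 0; 100 -0.106 0.039 0.1 0 0 0"

```text
time: 19.92
tool_pos: [0.5054, -0.4077, 0.1542]
tool_rot: [0.001, 0.762, 0.647, 0.0]
contact_force: [-0.0, -0.3, 0.6]
gripper_width: 0.999
grasp_force: 0.0
```

Run:
```python
from m import *
s=state();print(s["tool_pos"].round(4),s["tool_rot"].round(3),s["time"])
for n in ("side","top"):
    f=grab_frame(n);P=cloud(f);m=(np.hypot(P[...,0]-.505,P[...,1]+.409)<.025)&(P[...,2]>.09)&(P[...,2]<.105)
    if m.sum()>5: print(n,m.sum(),P[m].mean(0).round(4),*rect(P[m]))
    p=proj(f,[.4866,.2268,.095]).astype(int)
    save(f,f"bay_{n}.png",crop=(p[0]-40,p[1]-35,p[0]+40,p[1]+35),s=8)
    for t in ("gate_face","blue_slide","spot"):
        for r in place_of(n,t)[:2]: print(n,t,round(r["p"],2),np.round(r["at"],4))
```

```text
[ 0.5054 -0.4077  0.1542] [0.001 0.762 0.647 0.   ] 19.925
side 110 [ 0.5029 -0.4099  0.1008] [ 504.4 -408.3] [27.  25.5] 10.2
side gate_face 0.35 [ 5.176e-01 -1.974e-01 -1.000e-04]
side blue_slide 0.79 [ 0.3531 -0.2546 -0.0008]
side spot 0.93 [ 0.5111 -0.2531  0.0035]
top gate_face 0.51 [0.4958 0.2676 0.0955]
top gate_face 0.4 [ 0.5207 -0.1943  0.0007]
top blue_slide 0.78 [0.4863 0.2261 0.0832]
top blue_slide 0.4 [ 3.550e-01 -2.583e-01  1.000e-04]
top spot 0.72 [ 5.072e-01 -2.532e-01  1.000e-04]
```

View pics/bay_side.png

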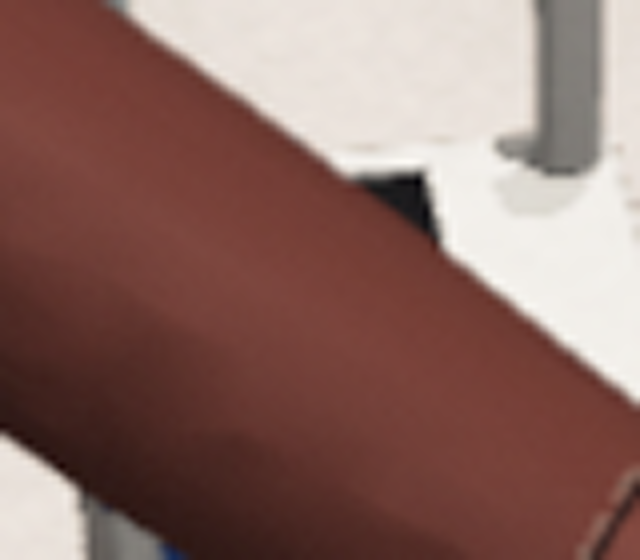

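The arm hides the bay in the side view. The top network puts the slide at the bay point, so I'll grip the bottle.

Call:
jog_arm:
  motion: "100 0 0 0.08 0 0 0; 100 0 0 0.156 0 0 0; 100 0 0 0.156 0 0 0; 0 0 0 0.156 0 0 0; 0 0 0 0.156 0 0 0"

```text
time: 20.95
tool_pos: [0.5059, -0.4096, 0.078]
tool_rot: [0.002, 0.763, 0.646, 0.0]
contact_force: [0.2, 0.3, 1.0]
gripper_width: 0.606
grasp_force: 0.0
```

Call:
jog_arm:
  motion: "0 0 0 0 0 0 0; 0 0 0 0 0 0 0; 0 0 0 0 0 0 0; 0 0 0 -0.06 0 0 0; 0 0 0 -0.13 0 0 0"

```text
time: 21.58
tool_pos: [0.5038, -0.4074, 0.1391]
tool_rot: [-0.002, 0.763, 0.646, -0.0]
contact_force: [0.3, -0.4, -1.8]
gripper_width: 0.306
grasp_force: 59.1
```

Call:
jog_arm:
  motion: "0 0 0 0 0 0 0; 0 0 0 0 0 0 0; 0 0 0 0 0 0 0; 0 0 0 0 0 0 0; 0 0 0 0 0 0 0"

```text
time: 22.2
tool_pos: [0.5044, -0.4081, 0.1395]
tool_rot: [-0.001, 0.763, 0.646, -0.0]
contact_force: [0.6, 0.5, -2.3]
gripper_width: 0.303
grasp_force: 59.3
```

Call:
jog_arm:
  motion: "0 0.08 -0.011 0 0 0 0; 0 0.17 -0.024 0 0 0 0; 0 0.26 -0.036 0 0 0 0; 0 0.302 -0.042 0 0 0 0; 0 0.302 -0.042 0 0 0 0"

```text
time: 22.82
tool_pos: [0.5089, -0.2552, 0.1404]
tool_rot: [0.0, 0.762, 0.647, -0.0]
contact_force: [0.2, -1.1, -1.7]
gripper_width: 0.302
grasp_force: 59.3
```

Call:
jog_arm:
  motion: "0 0 0 0.04 0 0 0; 0 0 0 0.08 0 0 0; 0 0 0 0.11 0 0 0; 0 0 0 0.118 0 0 0; 0 0 0 0.12 0 0 0"

```text
time: 23.45
tool_pos: [0.5078, -0.2564, 0.0807]
tool_rot: [-0.002, 0.763, 0.646, -0.001]
contact_force: [-6.2, 2.1, 11.1]
gripper_width: 0.304
grasp_force: 61.4
```

Call:
jog_arm:
  motion: "0 0 0 0 0 0 0; 0 0 0 0 0 0 0; 0 0 0 0 0 0 0; 0 0 0 0 0 0 0; 0 0 0 0 0 0 0"

```text
time: 24.08
tool_pos: [0.508, -0.2564, 0.0807]
tool_rot: [-0.001, 0.763, 0.646, -0.001]
contact_force: [-4.5, 0.2, 7.1]
gripper_width: 0.302
grasp_force: 61.0
```

Call:
jog_arm:
  motion: "0 0 0 -0.001 0 0 0; 100 0 0 -0.001 0 0 0; 100 0 0 -0.001 0 0 0; 100 0 0 -0.001 0 0 0; 100 0 0 -0.001 0 0 0"

```text
time: 24.7
tool_pos: [0.5088, -0.256, 0.0807]
tool_rot: [0.0, 0.763, 0.646, 0.0]
contact_force: [-0.3, 0.7, -0.4]
gripper_width: 1.002
grasp_force: 0.0
```

Call:
jog_arm:
  motion: "100 0 0 -0.02 0 0 0; 100 0 0 -0.1 0 0 0; 100 0 0 -0.22 0 0 0; 100 -0.1 -0.05 -0.24 0 0 0; 100 -0.2 -0.15 -0.24 0 0 0"

```text
time: 25.32
tool_pos: [0.4258, -0.3394, 0.2045]
tool_rot: [0.003, 0.762, 0.647, 0.0]
contact_force: [0.5, -1.4, 0.0]
gripper_width: 0.997
grasp_force: 0.0
```

Call:
jog_arm:
  motion: "100 -0.12 -0.03 0 0 0 0; 100 -0.22 -0.05 0 0 0 0; 100 -0.34 -0.05 0 0 0 0; 100 -0.34 -0.05 0 0 0 0; 100 -0.34 -0.05 0 0 0 0"

```text
time: 25.95
tool_pos: [0.3725, -0.501, 0.2011]
tool_rot: [-0.0, 0.763, 0.646, 0.0]
contact_force: [0.4, 0.6, 0.3]
gripper_width: 0.999
grasp_force: 0.0
```

Run:
```python
from m import *
s=state();print(s["tool_pos"].round(4),s["time"])
R=np.array([[.9863,.165],[-.165,.9863]])
o=[]
for n in ("side","top"):
    f=grab_frame(n);P=cloud(f);hsv=cv2.cvtColor(f["color"],cv2.COLOR_RGB2HSV)
    m=(np.hypot(P[...,0]-.508,P[...,1]+.256)<.03)&(P[...,2]>.095)
    print(n,m.sum(),P[m].mean(0).round(4),*rect(P[m]))
    m=(np.hypot(P[...,0]-.4866,P[...,1]-.2268)<.05)&(hsv[...,0]>100)&(hsv[...,0]<125)&(hsv[...,1]>120)&(P[...,2]>.09)
    if m.sum()>9: print("slide",m.sum(),P[m].mean(0).round(4),*rect(P[m]))
    for t in ("bottle","spot","gate_face","blue_slide"):
        for r in place_of(n,t)[:2]: print(n,t,round(r["p"],2),np.round(r["at"],4),((np.array(r["at"])[:2]-[.4866,.2268])@R).round(4))
    for c in ([.4866,.2268,.095],[.508,-.256,.05]):
        p=proj(f,c).astype(int);o.append(cv2.resize(f["color"][p[1]-35:p[1]+35,p[0]-45:p[0]+45],(400,300),interpolation=2))
cv2.imwrite("pics/fin.png",np.vstack([np.hstack(o[:2]),np.hstack(o[2:])])[:,:,::-1])
```

```text
[ 0.3725 -0.501   0.2011] 25.95
side 0 [nan nan nan] [0. 0.] [0. 0.] 0.0
slide 89 [0.4843 0.2279 0.1064] [485.8 231.3] [60.8 26.1] 80.0
side bottle 0.96 [ 0.6423 -0.2111 -0.0017] [ 0.2258 -0.4062]
side spot 0.23 [0.4892 0.2281 0.0833] [0.0023 0.0017]
side gate_face 0.47 [0.4947 0.2641 0.0958] [0.0018 0.0381]
side gate_face 0.41 [ 0.3834 -0.4942 -0.0008] [ 0.0172 -0.7282]
side blue_slide 0.77 [ 0.3582 -0.2531 -0.0007] [-0.0475 -0.4945]
side blue_slide 0.7 [0.4882 0.2313 0.0874] [0.0008 0.0047]
top 72 [ 0.5089 -0.257   0.1038] [ 509.4 -257.1] [25.5 24.6] 85.8
slide 152 [0.4858 0.227  0.1019] [486.  227.4] [51.5 25.8] 81.0
top bottle 0.72 [ 6.372e-01 -2.078e-01  3.000e-04] [ 0.2202 -0.4038]
top bottle 0.51 [ 0.5107 -0.2603  0.0048] [ 0.1041 -0.4765]
top spot 0.78 [ 0.5073 -0.2585  0.002 ] [ 0.1005 -0.4752]
top gate_face 0.51 [0.495  0.2635 0.0997] [0.0022 0.0376]
top blue_slide 0.74 [ 3.564e-01 -2.577e-01  3.000e-04] [-0.0485 -0.4993]
top blue_slide 0.65 [0.4826 0.2276 0.083 ] [-0.0041  0.0001]<stdin>:8: RuntimeWarning: Mean of empty slice.
  ret = um.true_divide(
```

View pics/fin.png

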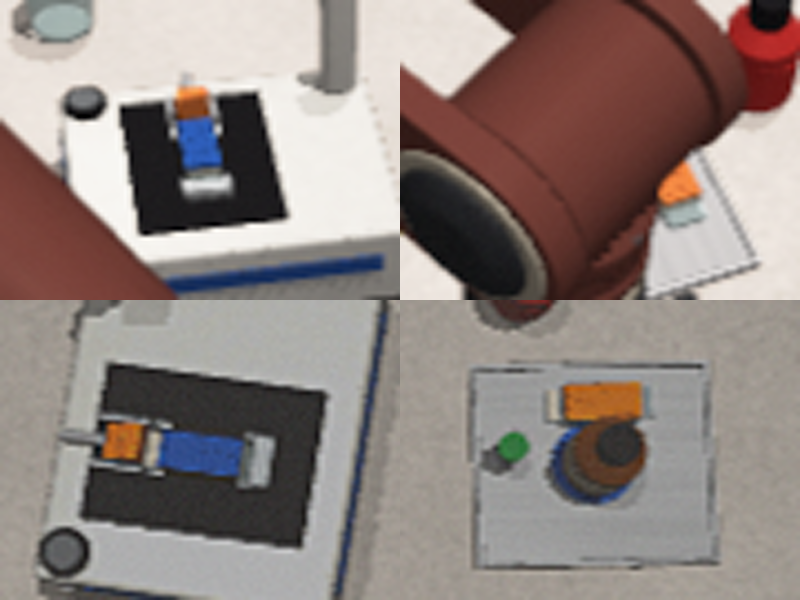

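The final views show the slide seated between gate and lip, with the gate at about 8 mm. The bottle stands upright on the spot, within about 2 mm of its centre. Handing in.

```bash
python3 -c "
from plant import *
print(job_done())"
```

```text
the job is handed in; nothing more can be done
None
```

I handed the job in at about 26 s of the 72 s. In the last views the blue slide lies flat in the bay, one end under the lip and the gate about 8 mm open, and the amber bottle stands upright about 2 mm from where it started on the blue spot; I got no verdict back.

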